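# Set the gas pressure, refit the hob knob and hold it pressed to light

### The job

Get the countertop gas hob ready to light: first turn its regulator knob, a little at a time, until the gauge needle points at the mark on the rim. Then take the loose burner knob from the cutting board, turn it so that its bore matches the D-shaped valve shaft, push it fully home on the shaft and press it down against the spring to the bottom. Finish like that, still holding the knob pressed down with the fingers, the needle still at the mark, and without disturbing the other kitchen things.

Things in the scene. Friction and masses are not known exactly. Their poses are not given: they have to be found in the camera images.
- hob: Steel countertop gas hob, 360 (x) x 400 (y) x 60 high, fixed; origin under its centre, control strip towards its -x. Deck 60 mm above the work surface. In a row 125 mm in front of the centre: valve shaft (y +115), gauge (y 0, 96 across, 10 high), regulator knob (y -115). A pan stands on the grate behind, at least 95 mm from the row.
- regulator (a joint): Angle of the regulator knob, rad, 0 to 4; grows clockwise seen from above. Friction about 0.08 N m; it stays where it is left. Starts at 0.1 to 0.8. The needle turns half as far, the same way, so 0.6 to 2.1 rad of turn is needed: re-grip if the wrist runs out.
- reg_grip (a point): Grip point of the regulator knob, on its vertical axis, 40 mm above the deck (100 mm above the work surface) and 2 mm below the top of its grip bar. The black bar runs along this point's x, 44 long, 14 thick (y), 26 high; take it from above across the 14 mm. With the TCP at this point the fingertips clear what is below. It turns with the knob.
- gauge_centre (a point): Centre of the round white gauge face, which lies level on the hob's strip, facing up.
- needle_tip (a point): Tip of the black gauge needle, 36 mm from the gauge centre; its x axis points along the needle, outwards. The needle cannot be touched; it is driven by the regulator knob and turns clockwise from above as the knob does, half as far.
- mark_tip (a point): Where the needle's tip should be: the inner point of the dark wedge-shaped mark on the gauge's rim, 36 mm from the gauge centre; its x axis points outwards. The mark stays put and cannot be touched; it starts clockwise of the needle by 0.3 to 1.05 rad.
- knob: The loose black burner knob, 60 g, upright, bore down, on the board. Origin: centre of its underside, z up. Round skirt 42 across, 18 high; on it a grip bar along x, 14 thick (y), 18 to 40 above the underside, from x = -20 to a pointed nose at +23, a thin white line on top at the nose. D-shaped bore in the underside, see knob_seat. At first the nose points along world +x within 1.2 rad.
- knob_grip (a point): Grip point of the burner knob: on its axis, 38 mm above its underside, 2 mm below the bar's top. With the TCP here the fingertips are 1 mm above the skirt.
- knob_seat (a point): On the knob's axis, 14 mm above its underside: the closed end of the D-shaped bore, which is 14.4 across with its key flat on the nose side (+x), 4.2 from the axis. It meets point shaft_tip when the knob is home; axes as the knob's.
- shaft_tip (a point): Centre of the top of the upright D-shaped metal valve shaft, 12 across, its flat 3 mm from the axis facing this point's +x: the knob's x must match this x (within about 0.2 rad); a white line on the black collar below points that way too. At first along world +x within 0.7 rad. It stands 24.5 mm above the deck (84.5 above the work surface) when up, the top 3 mm tapered; it turns stiffly (0.3 N m).
- shaft (a joint): How far the valve shaft is pressed down, m: 0 up, 0.008 at the bottom stop. Spring: about 3 N at first, 8.4 N at the bottom; it springs up when let go. The knob's skirt then still clears the deck by 2.5 mm.
- board: White cutting board, 340 (x) x 250 (y) x 15 thick, fixed; origin under its centre.
- spatula: Spatula with a wooden handle, 200 long, lying across the far end of the board (bystander).
- tangerine: Tangerine, 52 across, 46 high, at the board's near left corner (bystander).
- peeler: Vegetable peeler, 155 long, along the board's right edge (bystander).
- pan: Steel pan with two side handles, no lid, 164 across, 75 high, standing on the hob's grate, its rim about 167 mm above the work surface (bystander).
- jar: Glass jar, 60 across, 100 high, near left (bystander).

How it is judged:
By the outcome, as a careful person would: the job done as asked, in the order asked, and still so for the second after the job is handed in, while the arm keeps its last pose, push and grip.
It also fails if it takes over 66 s, if anything falls off the work surface, if the arm or the gripper's body presses on something with over 40 N, if the wrist force passes 120 N, or if a joint passes its speed limit or range.

### The arm

A 6-joint arm with a two-finger parallel gripper is mounted at the origin on the work surface. World frame = base frame: x ahead of the robot, y to its left, z up, the work surface at z = 0. Lengths are in m, angles in rad, forces in N, time in s.
With the tool pointing down it reaches from about 0.3 to 0.825 m from the base axis. Payload 5.4 kg.
Tool frame: the origin (TCP) lies between the finger pads, 19 mm behind the fingertips; this is the grasp point; z points along the fingers, y is the line along which they close (so a half turn about z gives the same grasp; the last joint's range is limited). The gripper opens to 92 mm and grips with 3 to 60 N. Pads are 20 mm wide; open, the fingers measure 128 mm over their backs; the gripper's body (75 mm by 189 mm) begins 69 mm behind the grasp point.
Start: joints at [-1.456, 0.158, 1.597, -0, 1.386, -0.21], TCP at [0.183, -0.545, 0.233] pointing down, gripper open.
Joint ranges: [-2.91, 2.91], [-0.94, 2.29], [0.18, 2.7], [-1.29, 4.43], [0.17, 2.64], [-3, 3]. Speed limits (rad/s): [2.57, 2.57, 3.14, 3.14, 3.14, 3.14].

### API

Orientations are given as a rotation vector (axis times angle).
In Python, from workcell import * gives the robot as it stands. Calls block until the motion is done:
- goto(position, orientation): joint-space move of the TCP to a pose.
- line_to(position, rot=None, max_speed=0.15): straight line of the TCP; rot=None keeps the orientation; max_speed is the mean speed in m/s.
- set_joints(angles): joint-space move.
- set_gripper(opening, newtons=None): opening from 0.0 (shut) to 1.0 (fully open); newtons is the grip in N (None keeps the last); returns when the fingers have stopped.
- hold(seconds).
- inverse_kinematics(position, orientation): joint angles nearest the present ones, or None.
- read_camera(name): name is "scene" or "top"; returns a dict with "pixels" (384x512x3 uint8, blue, green, red), "fx", "fy", "cx", "cy" (pixels), "k1" (the pictures are not rectified: a ray, as slopes to the right and down, at radius r is drawn at 1 + k1 r^2 times it, then the intrinsics apply), "R" (3x3) and "t" (3): a world point X has camera coordinates R X + t. Camera axes: x right, y down, z forward; pixel columns grow to the right and rows downward; lengths in m; the calibration is good to about 2 mm. A picture is of the moment at which its call begins. There is no depth.
A pose or a line that the arm cannot do raises MotionError and nothing moves.
- job_done(): hands the job in; it is judged then, once.
Trained networks look in a picture, given as the dict that the camera call returned (one of the last four; its "shot" number tells which), for a name from the list of things; names that differ only in an ending like _2 or _b are one class to them, and where a whole thing is asked for, a point or a joint stands for the part that bears it (a point fixed in the world has none). Each returns a list of dicts, best first, with "p" (0 to 1); they miss things now and then, are a little off and sometimes report something else, mostly with a low value. They report only what shows in the picture. A call takes as long as a camera call.
- cut_out(query, picture): "region" (384x512 bool, what is visible of it).
- place_of(query, picture): "location" ([x, y, z] in m, in the coordinates of the camera as it stood for that picture, good to about 4 mm: a listed point, or the origin of a listed thing).
Readings, each from a call of its own:
- current_clock(): time.
- current_joints(): joint angles.
- current_joint_vel(): joint speeds.
- current_effort(): joint torques, N m.
- current_ee_pos(): TCP position.
- current_tool_rot(): TCP orientation.
- current_contact_force(): force on the tool from outside, world axes, zero at the start.
- current_ft_torque(): the same for the moment, N m.
- current_opening(): opening from 0.0 (shut) to 1.0 (fully open).
- current_grip_force(): force on a finger pad.
Only numpy, scipy, OpenCV 4.12 (cv2) and the standard library are available. Lean on these libraries where they do the work, as an engineer would, in place of code of your own. Each camera call takes 0.05 s, during which the arm holds its last target. There are 200 camera calls.

## Working session

There is one attempt and no reset: what is moved stays moved. The work goes in short steps, each a Python script; the robot and the scene stay as the last script left them, time stands still between calls to the robot, and variables do not carry over. Pictures are saved under pics/ and viewed, at most 10 in all, crops included, and the job is handed in when it is done.

```bash
mkdir -p pics; ls
cat > h.py <<'E'
from workcell import *
import numpy as np, cv2
from scipy.spatial.transform import Rotation as Ro
def w2p(c,X):
    p=np.asarray(c["R"])@np.asarray(X)+np.asarray(c["t"]).ravel(); s=p[:2]/p[2]; s=s*(1+c["k1"]*(s@s))
    return np.array([c["fx"]*s[0]+c["cx"],c["fy"]*s[1]+c["cy"]])
def ray(c,uv):
    K=np.array([[c["fx"],0,c["cx"]],[0,c["fy"],c["cy"]],[0,0,1.]])
    d=np.array([(uv[0]-c["cx"])/c["fx"],(uv[1]-c["cy"])/c["fy"]]); s=d.copy()
    for _ in range(20): s=d/(1+c["k1"]*(s@s))
    R=np.asarray(c["R"]); return -R.T@np.asarray(c["t"]).ravel(), R.T@np.array([s[0],s[1],1])
def at_z(c,uv,z):
    o,d=ray(c,uv); return o+d*(z-o[2])/d[2]
def tri(rs):
    A=0;b=0
    for o,d in rs:
        d=d/np.linalg.norm(d);P=np.eye(3)-np.outer(d,d);A=A+P;b=b+P@o
    return np.linalg.solve(A,b)
def place(c,q,n=1):
    r=place_of(q,c); R=np.asarray(c["R"])
    return [(round(x["p"],2),(R.T@(np.asarray(x["location"])-np.asarray(c["t"]).ravel())).round(4)) for x in r[:n]]
E
cat > a.py <<'E'
from h import *
cs={n:read_camera(n) for n in("scene","top")}
for n,c in cs.items():
    cv2.imwrite(f"pics/{n}0.png",c["pixels"]); print(n,c["fx"],c["k1"],(-np.asarray(c["R"]).T@np.asarray(c["t"]).ravel()).round(3))
for q in "hob reg_grip gauge_centre needle_tip mark_tip knob knob_grip knob_seat shaft_tip board spatula tangerine peeler pan jar".split():
    for n,c in cs.items():
        print(q,n,[(p,list(x),w2p(c,x).round(0)) for p,x in place(c,q,2)])
print(current_clock(),current_tool_rot())
E
python3 a.py
```

```text
pics
workcell.py
scene 454.16152725492316 -0.1213662026644186 [ 1.292 -0.379  0.974]
top 371.87031689210517 -0.043945766998288706 [ 0.363 -0.005  1.27 ]
hob scene [(0.72, [np.float64(0.6081), np.float64(0.2106), np.float64(0.0038)], array([328., 205.]))]
hob top [(0.95, [np.float64(0.605), np.float64(0.209), np.float64(0.004)], array([199., 168.]))]
reg_grip scene [(0.52, [np.float64(0.4889), np.float64(0.0865), np.float64(0.1024)], array([272., 166.]))]
reg_grip top [(0.65, [np.float64(0.4894), np.float64(0.0823), np.float64(0.1003)], array([233., 198.]))]
gauge_centre scene [(0.78, [np.float64(0.4859), np.float64(0.2014), np.float64(0.0743)], array([306., 162.]))]
gauge_centre top [(0.97, [np.float64(0.4786), np.float64(0.2008), np.float64(0.0724)], array([198., 203.]))]
needle_tip scene [(0.44, [np.float64(0.5056), np.float64(0.2255), np.float64(0.073)], array([317., 164.]))]
needle_tip top []
mark_tip scene []
mark_tip top []
knob scene []
knob top [(0.66, [np.float64(0.5729), np.float64(-0.3176), np.float64(0.0161)], array([352., 173.])), (0.28, [np.float64(0.5499), np.float64(-
[... 1665 characters left out ...]
9), np.float64(0.02)], array([108., 259.]))]
peeler top [(0.82, [np.float64(0.5404), np.float64(-0.4084), np.float64(0.0134)], array([379., 182.])), (0.35, [np.float64(0.3244), np.float64(0.4437), np.float64(-0.0022)], array([131., 251.]))]
pan scene [(0.89, [np.float64(0.6772), np.float64(0.2103), np.float64(0.0951)], array([346., 199.]))]
pan top [(0.8, [np.float64(0.6785), np.float64(0.2094), np.float64(0.093)], array([194., 141.])), (0.44, [np.float64(0.6741), np.float64(-0.2834), np.float64(0.0103)], array([340., 145.]))]
jar scene [(0.83, [np.float64(0.3235), np.float64(0.4423), np.float64(-0.0007)], array([340., 129.]))]
jar top []
1.6 [-3.10017628e+00 -5.08018735e-01 -6.24384676e-05]
```

Run:
```python
import cv2,numpy as np
t=cv2.imread("pics/top0.png");s=cv2.imread("pics/scene0.png")
def cr(i,u,v,w,h,W,H): return cv2.resize(i[v:v+h,u:u+w],(W,H),interpolation=cv2.INTER_CUBIC)
a=cr(t,150,183,100,37,800,296)
b=cr(t,335,155,40,30,400,300)
c=cr(s,125,235,40,30,400,300)
cv2.imwrite("pics/m0.png",np.vstack([a,np.hstack([b,c])]))
cv2.imwrite("pics/m1.png",cr(s,255,130,110,50,792,360))
```

```text
(no output)
```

View pics/m0.png

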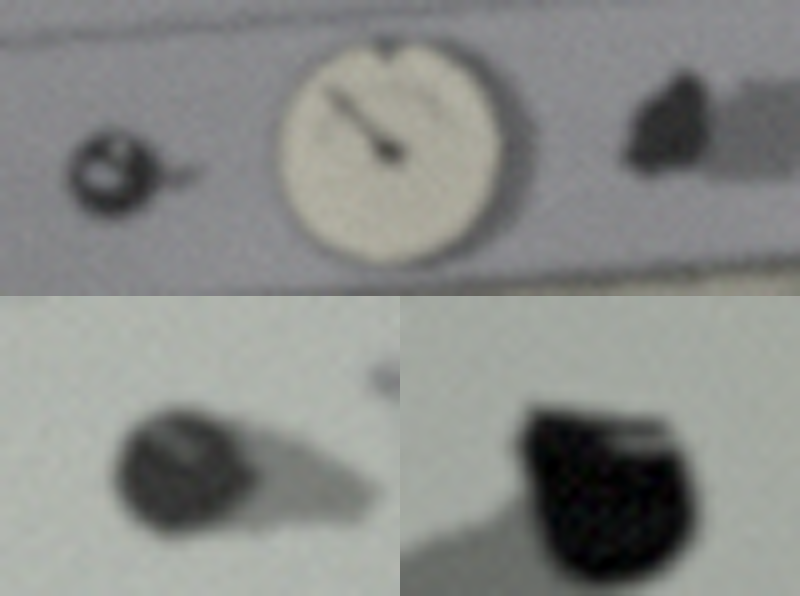

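View pics/m1.png

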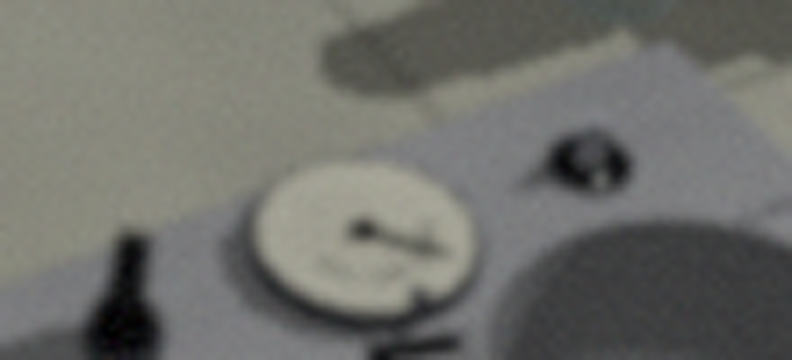

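View pics/scene0.png

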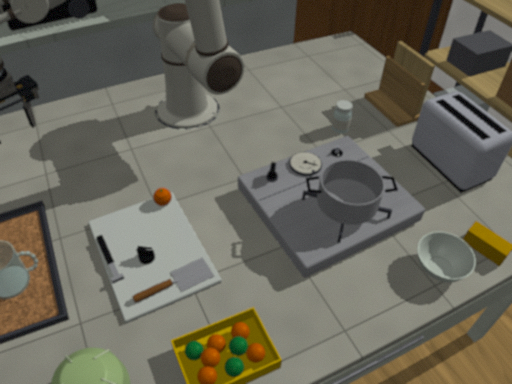

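Run:
```python
from h import *
import pickle
out={}
for n in("scene","top"):
    L=[read_camera(n) for _ in range(12)]
    c=L[-1]; c["pixels"]=np.mean([x["pixels"].astype(float) for x in L],0); out[n]=c
    if n=="top": out["q"]=[place(L[-i],q) for i in(1,2) for q in("shaft_tip","mark_tip","needle_tip","reg_grip","knob_grip")]
print(out.pop("q"))
pickle.dump(out,open("avg.pkl","wb"))
def cr(n,X,W=400,k=16,H=300):
    c=out[n];u,v=w2p(c,X)
    M=np.array([[k,0,W/2-k*round(u)-k/2+k/2],[0,k,H/2-k*round(v)]],float)
    im=cv2.warpAffine(c["pixels"].astype(np.float32),M,(W,H),flags=cv2.INTER_CUBIC)
    print(n,X,"center px",round(u),round(v)); lo,hi=np.percentile(im,[.5,99.5]); return np.clip((im-lo)/(hi-lo)*255,0,255).astype(np.uint8)
S=(.478,.318,.075);Rg=(.489,.084,.085);K=(.573,-.315,.04)
cv2.imwrite("pics/m2.png",np.vstack([np.hstack([cr("top",S),cr("scene",S)]),np.hstack([cr("top",Rg),cr("scene",Rg)])]))
cv2.imwrite("pics/m3.png",np.hstack([cr("top",K),cr("scene",K)]))
```

```text
[[(0.59, array([0.4799, 0.2004, 0.0718]))], [], [], [(0.67, array([0.4884, 0.0835, 0.0967]))], [(0.71, array([ 0.5736, -0.3153,  0.0568]))], [], [(0.56, array([ 0.4059, -0.2197,  0.0127]))], [], [(0.6, array([0.4872, 0.0863, 0.1007]))], [(0.49, array([ 0.5716, -0.3151,  0.0566]))]]
top (0.478, 0.318, 0.075) center px 162 204
scene (0.478, 0.318, 0.075) center px 338 149
top (0.489, 0.084, 0.085) center px 233 198
scene (0.489, 0.084, 0.085) center px 271 171
top (0.573, -0.315, 0.04) center px 353 172
scene (0.573, -0.315, 0.04) center px 145 251
```

View pics/m2.png

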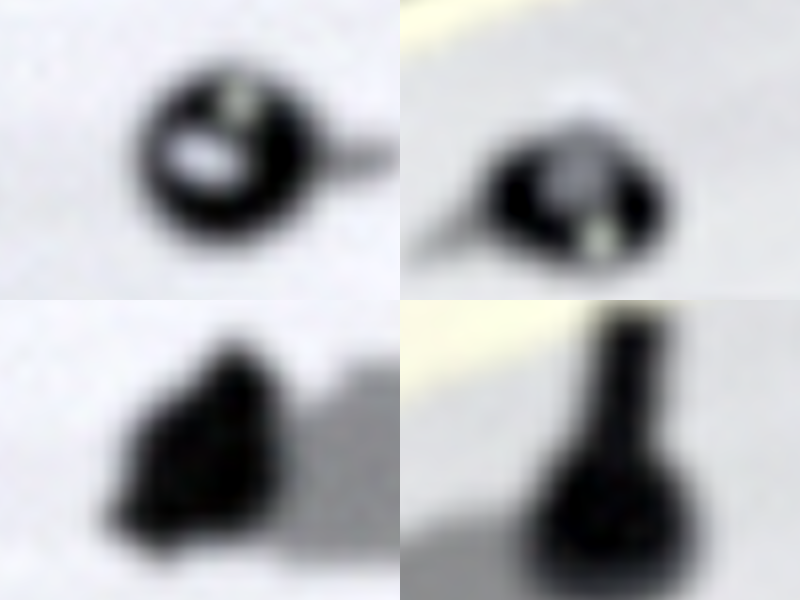

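View pics/m3.png

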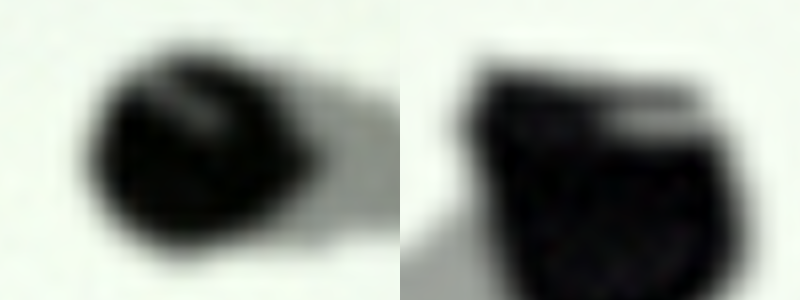

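```bash
cat > fit.py <<'E'
from h import *
import pickle
from scipy.optimize import minimize
k=8
def target(c,X,half,thr=.55):
    u,v=np.round(w2p(c,X)).astype(int); W=2*half*k
    M=np.array([[k,0,half*k-k*u],[0,k,half*k-k*v]],float)
    g=cv2.warpAffine(c["pixels"].astype(np.float32).mean(2),M,(W,W),flags=cv2.INTER_CUBIC)
    bg,dk=np.percentile(g,85),np.percentile(g,1); d=(bg-g)/(bg-dk)
    b=(d>thr).astype(np.uint8)
    cs,_=cv2.findContours(b,cv2.RETR_EXTERNAL,cv2.CHAIN_APPROX_NONE)
    o=np.zeros((W,W),np.uint8); cv2.drawContours(o,[max(cs,key=cv2.contourArea)],-1,1,-1)
    return o,M
def circ(r,z,c=(0,0)): 
    a=np.linspace(0,2*np.pi,40,endpoint=False); return np.c_[c[0]+r*np.cos(a),c[1]+r*np.sin(a),0*a+z]
def prism(xy,z0,z1): xy=np.array(xy,float); return np.vstack([np.c_[xy,np.full(len(xy),z)] for z in(z0,z1)])
def render(c,M,parts,p,shape):
    o=np.zeros(shape,np.uint8); cs,sn=np.cos(p[2]),np.sin(p[2])
    for P in parts:
        Q=np.c_[p[0]+cs*P[:,0]-sn*P[:,1],p[1]+sn*P[:,0]+cs*P[:,1],P[:,2]]
        uv=np.array([w2p(c,q) for q in Q])@M[:,:2].T+M[:,2]
        cv2.fillConvexPoly(o,np.round(cv2.convexHull(uv.astype(np.float32))*16).astype(np.int32),1,shift=4)
    return (cv2.GaussianBlur(o.astype(np.float32),(0,0),.6*k)>.5)
def fit(cams,X,parts_of,p0,half=14,step=(.004,.004,.2)):
    T=[(c,)+target(c,X,half) for c in cams]
    def cost(p): return sum(np.mean(render(c,M,parts_of(p),p,t.shape)!=t)*4*half*half for c,t,M in T)
    best=None
    for dy in(-.4,0,.4):
        q=np.array(p0,float);q[2]+=dy
        sx=np.vstack([q]+[q+np.eye(len(q))[i]*(step[i] if i<len(step) else .003) for i in range(len(q))])
        r=minimize(cost,q,method="Nelder-Mead",options=dict(initial_simplex=sx,xatol=1e-4,fatol=1e-3,maxiter=250))
        if best is None or r.fun<best.fun: best=r
    return best.x.round(4),round(best.fun,2)
E
cat > b.py <<'E'
from fit import *
A=pickle.load(open("avg.pkl","rb"));S,T=A["scene"],A["top"]
bar=[(-.02,-.007),(-.02,.007),(.014,.007),(.023,0),(.014,-.007)]
K=lambda p:[np.vstack([circ(.021,p[3]),circ(.021,p[3]+.018)]),prism(bar,p[3]+.018,p[3]+.04)]
for cs in([S,T],[S],[T]): print("knob",fit(cs,(.573,-.315,.04),K,[.573,-.315,.6,.015] ))
R=lambda p:[np.vstack([circ(p[3],.06),circ(p[3],.076)]),prism([(-.022,-.007),(-.022,.007),(.022,.007),(.022,-.007)],p[4]-.026,p[4])]
for cs in([S,T],[S],[T]): print("reg",fit(cs,(.489,.084,.085),R,[.489,.084,-.6,.019,.102]))
C=lambda p:[np.vstack([circ(p[3],.06),circ(p[3],.065)])]
for cs in([S,T],[S],[T]): print("collar",fit(cs,(.478,.318,.065),C,[.478,.318,0,.017]))
# gauge: bright disc
for c in(T,S):
    u,v=np.round(w2p(c,(.481,.201,.07))).astype(int); g=c["pixels"]; yl=g[...,2]-g[...,0]
    w=yl[v-25:v+25,u-30:u+30]; print("gauge yel",yl[v,u],yl[v,u+int(25)].round(1))
    m=((c["pixels"].mean(2)>.8*c["pixels"][v-4:v+4,u-4:u+4].mean(2).max())).astype(np.uint8)
    n,l,st,ce=cv2.connectedComponentsWithStats(m); 
    i=max((i for i in range(1,n) if abs(ce[i]-[u,v]).max()<8),key=lambda i:st[i,4],default=None)
    if i: print(st[i],ce[i],at_z(c,ce[i],.07).round(4))
for n,c,px in(("T line",T,(162+40/16,204-50/16)),("T shafttop",T,(162+5/16,204+8/16)),("S line",S,(338+0,149+90/16)),("S line",S,(338-2/16,149+88/16))): print(n,at_z(c,px,.0845 if "top" in n else .065).round(4))
E
python3 b.py
```

```text
knob (array([ 0.5745, -0.3185,  0.9193,  0.016 ]), np.float64(66.45))
knob (array([ 0.5773, -0.3168,  0.9419,  0.0126]), np.float64(50.41))
knob (array([ 0.5752, -0.32  ,  1.0027,  0.0123]), np.float64(12.27))
reg (array([ 0.4893,  0.0842, -0.6017,  0.0149,  0.0977]), np.float64(36.47))
reg (array([ 0.4914,  0.0845, -0.534 ,  0.0134,  0.0993]), np.float64(17.27))
reg (array([ 0.489 ,  0.0831, -0.622 ,  0.016 ,  0.1073]), np.float64(10.98))
collar (array([0.4764, 0.3145, 0.3374, 0.0167]), np.float64(36.11))
collar (array([0.4781, 0.3144, 0.2147, 0.0157]), np.float64(22.03))
collar (array([0.4764, 0.3143, 0.7517, 0.0169]), np.float64(9.61))
gauge yel 6.0 -3.7
gauge yel 4.749999999999993 -2.8
T line [0.4881 0.3115 0.065 ]
T shafttop [0.4745 0.3134 0.0845]
S line [0.4912 0.3116 0.065 ]
S line [0.4906 0.3116 0.065 ]
```

```bash
cat > gauge.py <<'E'
from h import *
from scipy.ndimage import map_coordinates
def samp(c,P):
    uv=np.array([w2p(c,p) for p in P.reshape(-1,3)]); g=c["pixels"].astype(float).mean(2)
    return map_coordinates(g,[uv[:,1],uv[:,0]],order=3).reshape(P.shape[:-1])
def polar(c,ce,rs,th,z=.07):
    r,t=np.meshgrid(rs,th); return samp(c,np.stack([ce[0]+r*np.cos(t),ce[1]+r*np.sin(t),0*r+z],-1))
def centre(c,ce=(.482,.200)):
    th=np.linspace(0,2*np.pi,60,endpoint=False)
    def f(q):
        P=polar(c,q,[.042,.044,.052,.054],th); 
        d=P[:,:2].mean(1)-P[:,2:].mean(1); return -np.median(d)-.5*np.mean(d)+ .5*np.std(d)
    from scipy.optimize import minimize
    return minimize(f,ce,method="Nelder-Mead",options=dict(initial_simplex=[ce,(ce[0]+.005,ce[1]),(ce[0],ce[1]+.005)],xatol=1e-5)).x
def dark(c,ce,rs,z):
    th=np.linspace(-np.pi,np.pi,721)[:-1]; P=polar(c,ce,rs,th,z).mean(1)
    P=np.median(P)-P; i=P.argmax(); j=(i+np.arange(-24,25))%720; w=np.clip(P[j]-.4*P[i],0,None)
    return th[i]+np.sum(w*np.arange(-24,25))/w.sum()*np.pi/360, P[i]
def read(c,ce):
    n=dark(c,ce,np.linspace(.014,.032,10),.071); m=dark(c,ce,np.linspace(.039,.044,5),.070)
    return round(n[0],3),round(m[0],3),round(n[1],1),round(m[1],1)
E
python3 - <<'E'
from gauge import *
import pickle
A=pickle.load(open("avg.pkl","rb"))
for n in A:
    c=A[n];ce=centre(c); print(n,ce.round(4),read(c,ce))
for a in(-.6,-.6+np.pi):
    for d in(0,-.8,-1.6,-2.1): print(a,d,(q:=inverse_kinematics([.4895,.0838,.1],(Ro.from_euler('z',a+d)*Ro.from_euler('x',np.pi)).as_rotvec())) is not None and np.round(q,2))
E
```

```text
scene [0.4829 0.1986] (np.float64(0.823), np.float64(0.068), np.float64(50.6), np.float64(64.5))
top [0.4838 0.1984] (np.float64(0.813), np.float64(0.044), np.float64(37.6), np.float64(44.8))
-0.6 0 [-0.07  0.11  1.94 -0.    1.1   2.1 ]
-0.6 -0.8 [-0.07  0.11  1.94 -0.    1.1   2.9 ]
-0.6 -1.6 [-0.07  0.11  1.94  0.    1.1  -2.59]
-0.6 -2.1 [-0.07  0.11  1.94  0.    1.1  -2.09]
2.541592653589793 0 [-0.07  0.11  1.94  0.    1.1  -1.05]
2.541592653589793 -0.8 [-0.07  0.11  1.94 -0.    1.1  -0.25]
2.541592653589793 -1.6 [-0.07  0.11  1.94 -0.    1.1   0.55]
2.541592653589793 -2.1 [-0.07  0.11  1.94 -0.    1.1   1.05]
```

```bash
cat >> h.py <<'E'
def rv(a): return (Ro.from_euler('z',a)*Ro.from_euler('x',np.pi)).as_rotvec()
def avg(n,k=4):
    L=[read_camera(n) for _ in range(k)]; c=L[-1]; c["pixels"]=np.mean([x["pixels"].astype(float) for x in L],0); return c
E
python3 - <<'E'
from gauge import *
set_gripper(.5,20); 
P=[.4895,.0838]; a=2.54
goto(P+[.20],rv(a)); line_to(P+[.1],max_speed=.1)
set_gripper(0.,20); print("open",current_opening(),current_grip_force(),current_contact_force(),current_ee_pos(),current_clock())
def show():
    for n,ce in(("scene",(.4829,.1986)),("top",(.4838,.1984))): 
        c=avg(n,2); print(n,read(c,ce))
show()
for d in(.3,.6,.9,1.2): line_to(P+[.1],rv(a-d),max_speed=.1)
print(current_contact_force(),current_ft_torque(),current_clock()); show()
cv2.imwrite("pics/g1.png",read_camera("scene")["pixels"])
E
```

```text
open 0.1481879262058506 19.992223978042603 [ 2.39823407  4.28130675 -0.709495  ] [0.4900638  0.08443671 0.10023912] 8.325
scene (np.float64(2.773), np.float64(2.75), np.float64(79.8), np.float64(80.9))
top (np.float64(-1.261), np.float64(-3.183), np.float64(41.6), np.float64(87.3))
[ 4.26136362  4.93309635 -2.8822533 ] [ 0.89969702 -0.78555159 -0.04273621] 10.325
scene (np.float64(0.216), np.float64(-2.223), np.float64(49.5), np.float64(123.5))
top (np.float64(-1.261), np.float64(3.098), np.float64(43.2), np.float64(86.9))
```

```bash
sed -i 's/P=np.median(P)-P; i=/P=np.median(P[(th>-.8)\&(th<1.4)])-P; P[(th<-.6)|(th>1.2)]=0; i=/' gauge.py
python3 - <<'E'
from gauge import *
P=[.4895,.0838]; a=2.54
line_to(P+[.1],rv(a-1.5),max_speed=.1)
c=avg("scene",6); print(read(c,(.4829,.1986)))
u,v=np.round(w2p(c,(.483,.1985,.07))).astype(int); cv2.imwrite("pics/g2.png",cv2.resize(c["pixels"][v-25:v+25,u-30:u+30].astype(np.uint8),(720,600),interpolation=cv2.INTER_CUBIC))
E
```

```text
(np.float64(0.046), np.float64(0.063), np.float64(54.8), np.float64(66.6))
```

View pics/g2.png

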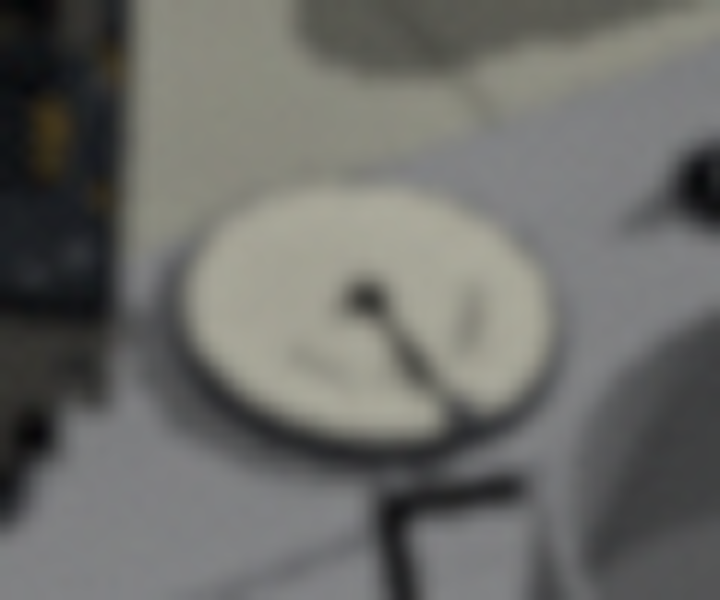

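```bash
python3 - <<'E'
from gauge import *
import pickle
set_gripper(.5); line_to([.4895,.0838,.21],max_speed=.2)
goto([.45,-.25,.30],rv(.96))
out={n:avg(n,6) for n in("scene","top")}
pickle.dump(out,open("avg2.pkl","wb"))
for n,ce in(("scene",(.4829,.1986)),("top",(.4838,.1984))): print(n,read(out[n],ce))
print(current_clock(),current_joints().round(2) if hasattr(current_joints(),'round') else current_joints())
# shaft line direction by polar dark->bright
for n in out:
  c=out[n]
  for ce in((.4764,.3143),(.4781,.3144)):
    for z in(.064,.068):
        th=np.linspace(-1.2,1.2,241); I=polar(c,ce,np.linspace(.009,.014,6),th,z).mean(1); w=np.clip(I-np.median(I)-.4*(I.max()-np.median(I)),0,None); print(n,ce,z,round((w*th).sum()/w.sum(),3),end=' | ')
print()
for q in("knob_grip","shaft_tip","knob"):
    for n in out:
        c=read_camera(n); print(q,n,place(c,q))
E
sed -i 's/avg.pkl/avg2.pkl/' b.py; python3 b.py | head -9
```

```text
scene (np.float64(0.046), np.float64(0.064), np.float64(55.0), np.float64(66.3))
top (np.float64(0.027), np.float64(0.044), np.float64(47.4), np.float64(49.8))
14.5667 [-0.74 -0.04  1.67  0.    1.51 -0.13]
scene (0.4764, 0.3143) 0.064 -0.071 | scene (0.4764, 0.3143) 0.068 -0.185 | scene (0.4781, 0.3144) 0.064 -0.144 | scene (0.4781, 0.3144) 0.068 -0.244 | top (0.4764, 0.3143) 0.064 -0.084 | top (0.4764, 0.3143) 0.068 -0.281 | top (0.4781, 0.3144) 0.064 -0.256 | top (0.4781, 0.3144) 0.068 -0.35 | 
knob_grip scene [(0.53, array([ 0.5767, -0.3158,  0.0522]))]
knob_grip top [(0.65, array([ 0.5718, -0.3156,  0.056 ]))]
shaft_tip scene [(0.53, array([0.4803, 0.3144, 0.0892]))]
shaft_tip top []
knob scene [(0.54, array([ 0.5781, -0.317 ,  0.0154]))]
knob top [(0.71, array([ 0.5727, -0.3188,  0.0138]))]
knob (array([ 0.5739, -0.3189,  0.9619,  0.0144]), np.float64(146.72))
knob (array([ 0.5703, -0.3161,  0.8371,  0.0082]), np.float64(48.56))
knob (array([ 0.5715, -0.3171,  1.5208,  0.0306]), np.float64(85.97))
reg (array([0.4888, 0.0842, 1.0705, 0.0149, 0.0986]), np.float64(32.61))
reg (array([ 0.4888,  0.0847, -2.0813,  0.0151,  0.0982]), np.float64(22.73))
reg (array([ 0.4885,  0.0835, -2.0009,  0.0151,  0.1037]), np.float64(9.23))
collar (array([0.4764, 0.3145, 0.6616, 0.0166]), np.float64(36.84))
collar (array([ 0.478 ,  0.3143, -0.0712,  0.0156]), np.float64(22.41))
collar (array([0.4763, 0.3144, 0.3685, 0.017 ]), np.float64(9.94))
```

Run:
```python
from gauge import *
import pickle
P=[.5743,-.3175]
goto(P+[.15],rv(.96)); line_to(P+[.054],max_speed=.1)
print(current_contact_force())
set_gripper(0.,25); print("open",current_opening(),current_grip_force(),current_contact_force(),current_ee_pos())
line_to(P+[.25],max_speed=.2); print(current_opening(),current_contact_force())
goto([.47,.25,.25],rv(-.21)); goto([.4770,.3140,.135],rv(-.21))
print(current_opening(),current_ee_pos(),current_joints(),current_clock())
out={n:avg(n,6) for n in("scene","top")}
pickle.dump(out,open("avg3.pkl","wb"))
I=[]
for n in out:
    c=out[n]; u,v=np.round(w2p(c,(.477,.314,.10))).astype(int); I.append(cv2.resize(c["pixels"][v-25:v+25,u-16:u+16].astype(np.uint8),(384,600),interpolation=cv2.INTER_CUBIC)); print(n,u-16,v-25)
cv2.imwrite("pics/k1.png",np.hstack(I))
```

```text
[-0.10043105 -0.60607801  0.9469012 ]
open 0.14966146704665806 25.000170171260834 [-0.27833817 -0.54857623  1.24457229] [ 0.57440623 -0.31760105  0.05417596]
0.1509686711801758 [-0.63304551  0.27950414  0.01089534]
0.1486285274108367 [0.47775522 0.3136644  0.13584356] [ 3.69864121e-01  2.41973824e-01  1.70105677e+00 -5.30310596e-04
  1.19774834e+00  2.15084309e+00] 21.4917
scene 322 118
top 145 178
```

View pics/k1.png

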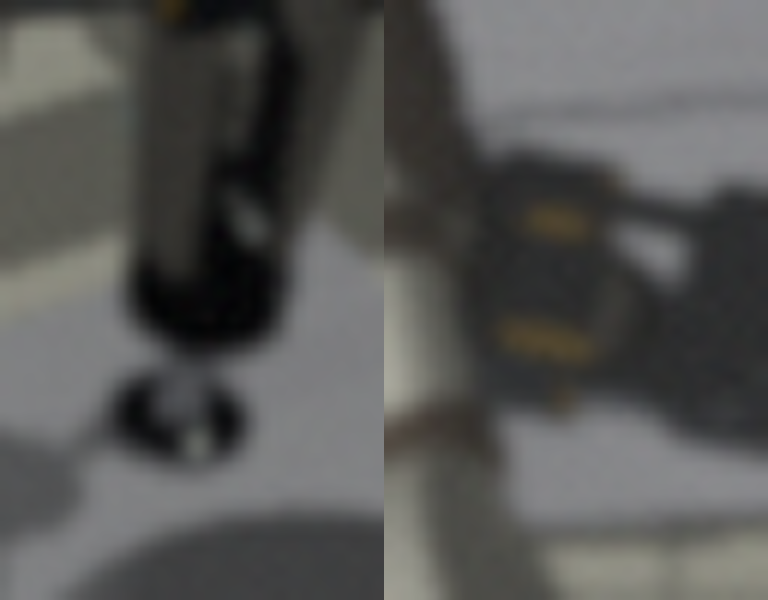

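Run:
```python
from fit import *
c=pickle.load(open("avg3.pkl","rb"))["scene"]
def pr(P): 
    uv=(np.array([w2p(c,q) for q in P])-[322,118]+.5)*12-.5; return uv.min(0).round(1),uv.max(0).round(1),uv.mean(0).round(1)
t=np.array([.4778,.3137]);z=.1358-.038
print("skirt",pr(np.vstack([circ(.021,z,t),circ(.021,z+.018,t)])))
print("skirt +1cm x",pr(circ(.021,z,t+[.01,0])),"base",pr(circ(.021,z,t)),"+1cm y",pr(circ(.021,z,t+[0,.01])))
s=np.array([.478,.3143])
print("collar",pr(np.vstack([circ(.0165,.06,s),circ(.0165,.065,s)])),"shafttip",pr(circ(.006,.0845,s)))
g=c["pixels"].mean(2)
np.set_printoptions(linewidth=220)
print(g[138:158,330:348].round(0).astype(int))
```

```text
skirt (array([110.6, 202.6]), array([290. , 367.3]), array([199.9, 284.6]))
skirt +1cm x (array([132.4, 281.3]), array([300.9, 391.7]), array([216.6, 336.2])) base (array([110.6, 257.9]), array([278.4, 367.3]), array([194.5, 312.3])) +1cm y (array([144.1, 247.5]), array([311.5, 356.4]), array([227.8, 301.6]))
collar (array([110.2, 367.6]), array([242.5, 468.6]), array([176.2, 417.9])) shafttip (array([165.3, 336.6]), array([212.9, 367.9]), array([189.1, 352.2]))
[[124 122  97  61  44  48  50  44  29  12   9  14  35  42  39  51  82 109]
 [136 126  93  50  35  43  46  41  25  10   8   7  11  18  31  50  86 116]
 [136 124  83  37  19  32  39  35  22  11   5   5  10  11  21  47  86 117]
 [131 117  75  29  11  18  23  21  16   9   7   7   9   8  20  45  86 117]
 [127 112  73  30   7   9  11  11  11   9   9   8   8   8  24  53  94 120]
 [126 114  79  39  11   5   8   8   8   9   7   5   9   8  25  63 106 125]
 [127 119  94  56  26  10   7   8  10  12   5  10   8  11  34  75 113 127]
 [128 127 111  85  55  31  15   8   5   6   7   9  12  26  55  88 118 126]
 [128 128 124 110  89  64  39  24
[... 167 characters left out ...]
111 120 124 125 126 125]
 [123 110  91  71  61  69  74  78  75  72  86 108 120 126 127 126 125 125]
 [116  89  57  35  41  63  76  81  72  58  62  88 111 124 126 125 126 125]
 [103  68  33  16  37  67  78  79  71  46  34  58  94 119 127 127 127 128]
 [ 90  56  23  13  32  57  67  69  63  39  17  34  76 113 127 128 129 130]
 [ 80  55  29  17  22  36  46  60  66  46  18  29  73 111 128 129 130 129]
 [ 80  67  49  33  22  21  37  69  89  64  30  46  85 118 129 130 130 129]
 [ 97  94  78  63  49  38  43  76  97  76  55  74 104 124 129 129 128 129]
 [117 118 109  97  87  75  72  80  91  86  88 104 119 128 130 129 128 129]
 [126 128 126 121 117 109 104 103 104 110 118 124 128 130 130 129 129 130]]
```

```bash
cat > ins.py <<'E'
from h import *
def down(xy,a,z0,z1,lim=2.0,dz=.001,v=.02,f0=None):
    """step down; stop at |dFz|>lim; returns z, dF"""
    z=z0
    while z>z1:
        z=max(z-dz,z1); line_to([*xy,z],rv(a),max_speed=v)
        f=np.array(current_contact_force())-f0
        if abs(f[2])>lim: break
    return current_ee_pos()[2],f.round(2)
E
python3 - <<'E'
from ins import *
f0=np.array(current_contact_force()); xy=[.4772,.3138]; a=-.21
p=current_ee_pos(); print(p,f0)
line_to([*xy,.125],rv(a),max_speed=.05); print(current_ee_pos(), current_clock())
print(down(xy,a,.125,.112,f0=f0),current_ft_torque(),current_clock())
E
```

```text
[0.47701596 0.31395432 0.13511339] [ 0.32100112 -0.31363834  0.07745024]
[0.4766825  0.3136168  0.12418553] 22.4417
(np.float64(0.11390429080729461), array([-0.48, -0.01, -2.09])) [ 0.05677896  0.03188752 -0.02952998] 25.1917
```

Run:
```python
from ins import *
xy=[.4772,.3138]; a=-.21
hold(.2); print(current_ee_pos(),np.round(current_contact_force(),2))
for z in np.arange(.113,.1029,-.001):
    line_to([*xy,z],rv(a),max_speed=.02); hold(.05); f=np.array(current_contact_force()); print(z.round(4),np.round(current_ee_pos(),4),f.round(1),current_opening())
    if f[2]>9: break
print(current_clock())
c=avg("scene",4); u,v=np.round(w2p(c,(.477,.314,.09))).astype(int)
cv2.imwrite("pics/k2.png",cv2.resize(c["pixels"][v-20:v+20,u-20:u+20].astype(np.uint8),(600,600),interpolation=cv2.INTER_CUBIC))
```

```text
[0.47722519 0.31382632 0.11402177] [-0.43 -0.56 -0.39]
0.113 [0.4772 0.3138 0.1129] [ 0.8  0.1 -0.1] 0.15160816835064753
0.112 [0.4772 0.3138 0.1119] [-0.2  0.1  0.1] 0.15127539994425296
0.111 [0.4772 0.3138 0.111 ] [-0.  -0.1 -1.7] 0.14454387477853467
0.11 [0.4772 0.3138 0.11  ] [ 0.6 -0.5 -1.6] 0.1494649335874942
0.109 [0.4774 0.3139 0.1093] [-0.6 -0.   2.3] 0.15104517366452927
0.108 [0.4774 0.3139 0.1082] [-0.5  0.2  3. ] 0.14917125629256728
0.107 [0.4774 0.3139 0.1072] [ 0.8 -0.7  3.7] 0.14748223035196353
0.106 [0.4774 0.3139 0.1061] [ 0.3 -0.5  3.7] 0.14681210245142845
0.105 [0.4774 0.3139 0.1052] [0.4 0.5 5.6] 0.15199033771192857
0.104 [0.4774 0.3139 0.1042] [-0.   0.5  4.8] 0.15131616635885192
0.103 [0.4774 0.3139 0.1033] [-0.4 -0.4  6.4] 0.14871994656544393
28.6917
```

View pics/k2.png

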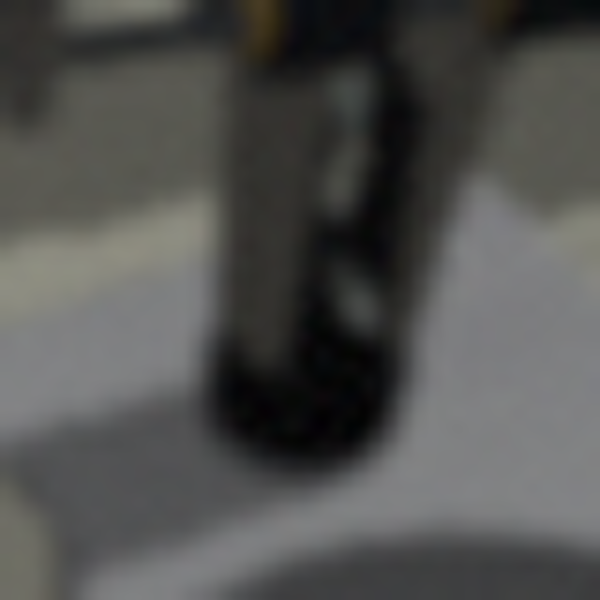

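Run:
```python
from gauge import *
xy=[.4772,.3138]; a=-.21
set_gripper(0.,45)
for z in np.arange(.102,.0965,-.0007):
    line_to([*xy,z],rv(a),max_speed=.02); hold(.1); f=np.mean([current_contact_force() for _ in range(3)],0); print(z.round(4),np.round(current_ee_pos(),4),f.round(1))
    if f[2]>18: break
hold(.5); print(np.round(current_ee_pos(),4),np.round(current_contact_force(),1),current_opening(),current_clock())
o={n:avg(n,6) for n in("scene","top")}
for n,ce in(("scene",(.4829,.1986)),("top",(.4838,.1984))): print(n,read(o[n],ce))
c=o["scene"];u,v=np.round(w2p(c,(.477,.27,.09))).astype(int)
cv2.imwrite("pics/k3.png",cv2.resize(c["pixels"][v-30:v+30,u-40:u+40].astype(np.uint8),(800,600),interpolation=cv2.INTER_CUBIC))
```

```text
0.102 [0.4775 0.3139 0.1025] [-1.4 -0.7  5.6]
0.1013 [0.4774 0.3139 0.1018] [-0.9 -0.4  7. ]
0.1006 [0.4774 0.3139 0.1014] [-0.8 -0.1  9. ]
0.0999 [0.4775 0.3139 0.1013] [-2.4 -1.6 11.9]
0.0992 [0.4776 0.314  0.1011] [-4.3 -1.5 15.2]
0.0985 [0.4776 0.314  0.1011] [-6.7 -4.2 19.3]
[0.4776 0.314  0.1011] [-6.2 -2.8 19.9] 0.14732883839861438 31.7083
scene (np.float64(0.087), np.float64(0.082), np.float64(25.4), np.float64(36.5))
top (np.float64(0.06), np.float64(0.081), np.float64(25.5), np.float64(23.9))
```

View pics/k3.png

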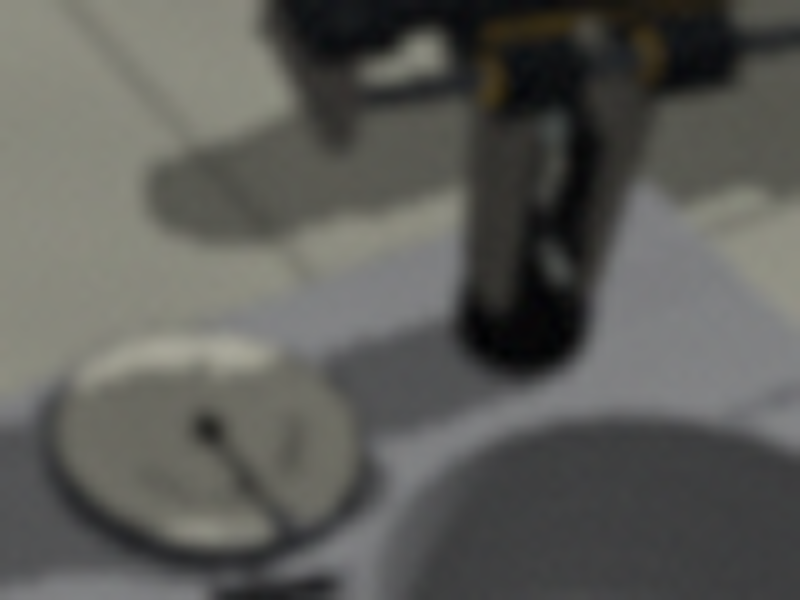

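```bash
python3 -c "
from h import *
print(job_done())"
```

```text
the job is handed in; nothing more can be done
None
```

The job is handed in: the gauge needle sits about 0.02 rad (1°) from the mark, and the burner knob is home on the D-shaft, pressed about 8 mm to its bottom stop and still held there with about 20 N. I didn't recheck the bystander things afterwards.

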